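Screw home the loose lifting eye of a soap mould lid with a rod

ROBOT

A 6-joint arm with a two-finger parallel gripper is mounted at the origin on the work surface. World frame = base frame: x ahead of the robot, y to its left, z up, the work surface at z = 0. Lengths are in mm, angles in degrees, forces in N, time in s.
With the tool pointing down it reaches from about 375 to 975 mm from the base axis. Payload 3.8 kg.
Tool frame: the origin (TCP) lies midway between the tips of the shut fingers; the grasp point (between the pads) lies 19 mm behind it (manip.grip_depth is the distance from the TCP to the grasp point, in mm); z points along the fingers, y is the line along which they close (so a half turn about z gives the same grasp; the last joint's range is limited). The gripper opens to 88 mm and grips with 3 to 60 N. Pads are 18 mm wide; open, the fingers measure 123 mm over their backs; the gripper's body (75 mm by 187 mm) begins 45 mm behind the grasp point.
Start: joints at [-65.483, 15.12, 91.902, -0, 72.978, -2.114], TCP at [302.559, -603.387, 238.706] pointing down, gripper open.
Joint ranges: [-150.88, 150.88], [-54.13, 125.18], [17.81, 147.31], [-75.09, 255.09], [0, 152.58], [-146.25, 146.25]. Speed limits (degrees/s): [147.25, 147.25, 180, 180, 180, 180].

INTERFACE

Orientations are given as a 3x3 rotation matrix whose columns are the frame's x, y, z axes.
In Python, from workcell import manip, optics gives the robot as it stands.
- The arm moves only by the tool servo_tool, never from a script. Its argument "series" is a list that holds one entry, the list of rows, each a list of 7 numbers: the gripper's target within -1 to 1 (shut at 1, half-way at 0, fully open at -1), then the shift along the tool's x, y, z in cm, then the turn, a rotation vector about the tool's x, y, z in units of 10 degrees (1.0 is 10 degrees). A call has 1 to 8 rows; each row shifts and turns the commanded pose from where the row before left it, along the tool's axes as they then stand; what a row does not reach is not made up. A row lasts 1/8 s, in which the tool goes at most 62.5 mm and 10.7 degrees, less where a joint would pass 70% of its speed; a pose out of reach is approached as far as the arm can. A call is refused whole if a number of a shift passes 6.25 or a number of a turn 1, either way. A call with a gripper value outside its range is refused whole. The fingers move at their own pace and stop on an object; "force" is the grip in N (left out, the last holds). Time passes only in rows, so rows that do not move let the fingers close. It gives the time, the measured TCP pose, the force, the opening and the grip force at its end, in the units of the state.
- manip.get_state(): the state, without advancing time (a new reading comes with each control period).
- optics.capture(name): name is "side" or "top"; returns a dict with "frame" (420x560x3 uint8, red, green, blue), "fx", "fy", "cx", "cy" (pixels), "k1" (the pictures are not rectified: a ray, as slopes to the right and down, at radius r is drawn at 1 + k1 r^2 times it, then the intrinsics apply), "R" (3x3) and "t" (3): a world point X has camera coordinates R X + t. Camera axes: x right, y down, z forward; pixel columns grow to the right and rows downward; lengths in mm; the calibration is good to about 2 mm. A picture is of the moment at which its call begins. There is no depth.
- manip.job_done(): hands the job in; it is judged then, once.
The state is a dict: "clock": time; "q": joint angles; "dq": joint speeds; "effort": joint torques, N m; "tcp_pos": TCP position; "ee_rot": TCP orientation; "ft_force": force on the tool from outside, world axes, zero at the start; "moment": the same for the moment, N m; "opening": finger opening in mm; "gripper_force": force on a finger pad.
Only numpy, scipy, OpenCV 4.12 (cv2) and the standard library are available. Lean on these libraries where they do the work, as an engineer would, in place of code of your own. Each camera call takes 0.05 s, during which the arm holds its last target. There are 200 camera calls.

TASK

The brass lifting eye on the lid of the soap mould has worked loose. Take the steel rod from its wooden rest, slide it through the ring of the brass eye and use it to screw the eye clockwise (seen from above) until its flange is tight down on its washer, but do not force it once it is home; then draw the rod out and lay it back in its rest. Leave the other things where they are.

Things in the scene. Friction and masses are not known exactly. Their poses are not given: they have to be found in the camera images.
- mould: Closed wooden soap mould, full and heavy: it does not move. Over the lid 370 mm long (its y axis), 160 mm wide (its x axis). Origin: centre of its underside, on the counter; the lid's flat top is 75 mm above it. Two lifting eyes stand on the lid's centre line, 140 mm either side of the middle: the loose brass one and a tight steel one; either may be at either end.
- eye: The loose brass eye: ring on a short neck on a round flange 24 mm across, 5 mm thick. Origin: centre of the flange's underside, on the screw's axis; z up. Home: the flange lies on its washer (1.5 mm thick, 32 mm across), the origin 76.5 mm above the mould's; at the start 0.5 to 1.4 rad short of home and 0.2 to 0.7 mm higher. The pose does not show exactly where home is: feel for it.
- eye_loop (a point): Centre of the brass eye's upright ring (36 mm outside, 20 mm inside, 8 mm round wire), 31 mm above the flange's underside, on the screw's axis. Turns with the eye: z up, x along the axis of the ring's hole (level, the way the rod goes through, from either side). A 16 mm rod held level in it leans about 0.54 rad off that axis before it bites on both sides of the ring.
- steel_eye: The other lifting eye, steel grey, same shape and size with its own washer, already tight and fixed; origin on the lid's top face on its axis (its ring's top is 50.5 mm above). Leave it alone.
- rod: Loose straight steel rod, 16 mm thick, 200 mm long with round ends, about 0.2 kg. Origin at its middle, x along it. It starts lying level in the two V notches of the rest, its axis 38 mm above the counter.
- rest: Wooden rod rest standing fast on the counter: base 150 by 64 by 10 mm (x, y, z), origin under its centre, with two upright V notches 16 mm thick, 60 mm to either side of the middle along x, open at the top, 50 mm high and 50 mm wide over all. Between them the rod is free to be gripped at its middle.
- rest_axis (a point): Middle of where the rod's axis lies in the rest, 38 mm above the counter; x along the rod as it lies in the notches.
- soap_a: Bystander: amber soap bar 85 x 56 x 26 mm, 110 g, origin under its centre.
- soap_b: Bystander: cream soap bar 85 x 56 x 26 mm, 110 g, origin under its centre.
- oil: Bystander: amber glass bottle, 44 mm across, 105 mm high, origin under its centre.
- spatula: Bystander: spatula 240 mm long lying along its x axis.
- stamp: Bystander: turned wooden soap stamp, 48 mm across, 62 mm high, origin under its centre.
- thread: The eye's screw in the lid (its top shows in the gap under the flange). Right-hand thread: clockwise from above screws it in, 3 mm a turn. It is stiff, about 0.15 N m all the way and in both directions, so the eye stays where it is left; at home the turning moment rises steeply. It strips if the rod's two bites press with over 60 N together, at about 0.45 N m.
Not all that is in view belongs to the job. What is shaped like the rest but purple is not meant.

How it is judged:
By the outcome, as a careful person would: the job done as asked, in the order asked, and still so for the second after the job is handed in, with the robot touching nothing.
It also fails if it takes over 72 s, if anything falls off the work surface, if the arm or the gripper's body presses on something with over 40 N, if the wrist force passes 120 N, or if a joint passes its speed limit or range.

## Working session

There is one attempt and no reset: what is moved stays moved. The work goes in short steps, Python scripts to look and compute and a tool call to move; the robot and the scene stay as the last step left them, time stands still between calls to the robot, and variables do not carry over. Pictures are saved under pics/ and viewed, at most 10 in all, crops included, and the job is handed in when it is done.

Besides the shell and the picture viewer there is one more tool, called after ">>>" as name(argument=value, ...), one argument or row to a line, values as JSON. servo_tool: Moves the arm, as the interface text tells. Its arguments: {"type":"object","properties":{"series":{"type":"array"},"force":{"type":"number"}},"required":["series"]}

```bash
ls; mkdir -p pics; python3 - <<'E'
from workcell import manip, optics
import cv2,numpy as np
s=manip.get_state();print(s['clock'],s['tcp_pos'],s['ee_rot'],s['opening'])
for n in("top","side"):
    c=optics.capture(n);cv2.imwrite(f"pics/{n}0.png",c['frame'][:,:,::-1])
    print(n,{k:np.round(c[k],4).tolist() for k in c if k!='frame'}, (-np.array(c['R']).T@c['t']).round())
E
```

```text
pics
0.0 [ 302.2787108  -602.77661131  237.43415267] [[ 8.93925113e-01  4.48215498e-01 -8.71286799e-04]
 [ 4.48216335e-01 -8.93922997e-01  1.94732337e-03]
 [ 9.39572062e-05 -2.13128624e-03 -9.99997724e-01]] 88.29060853344912
top {'fx': 413.78, 'fy': 413.78, 'cx': 275.4376, 'cy': 208.8028, 'k1': 0.0344, 'R': [[0.0277, -0.9996, 0.0007], [-0.9951, -0.0277, -0.0948], [0.0948, 0.002, -0.9955]], 't': [-127.1024, 494.642, 1440.5009]} [ 359. -116. 1481.]
side {'fx': 400.5986, 'fy': 400.5986, 'cx': 277.1322, 'cy': 208.0824, 'k1': -0.1123, 'R': [[-0.9102, -0.414, -0.0153], [-0.2715, 0.624, -0.7328], [0.3129, -0.6628, -0.6803]], 't': [408.2381, 287.7089, 1194.4322]} [  76.  781. 1030.]
```

```bash
cat > h.py <<'E'
from workcell import manip, optics
import cv2,numpy as np
def K(c): return np.array([[c['fx'],0,c['cx']],[0,c['fy'],c['cy']],[0,0,1.]]),np.array([c['k1'],0,0,0.])
def ray(c,uv):
    k,d=K(c);p=cv2.undistortPoints(np.array([[uv]],float),k,d)[0,0]
    R=np.array(c['R']);return -R.T@np.array(c['t']),R.T@np.array([p[0],p[1],1])
def at(c,uv,z):
    o,d=ray(c,uv);return o+d*(z-o[2])/d[2]
def proj(c,X):
    k,d=K(c);return cv2.projectPoints(np.array(X,float).reshape(-1,1,3),cv2.Rodrigues(np.array(c['R'],float))[0],np.array(c['t'],float),k,d)[0][:,0]
def tri(c1,u1,c2,u2):
    A=[];b=[]
    for c,u in((c1,u1),(c2,u2)):
        o,d=ray(c,u);d/=np.linalg.norm(d);P=np.eye(3)-np.outer(d,d);A.append(P);b.append(P@o)
    return np.linalg.lstsq(np.vstack(A),np.hstack(b),rcond=None)[0]
E
```

```text
(no output)
```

View pics/top0.png

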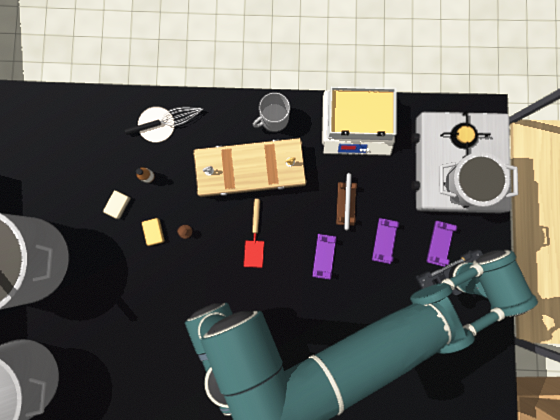

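View pics/side0.png

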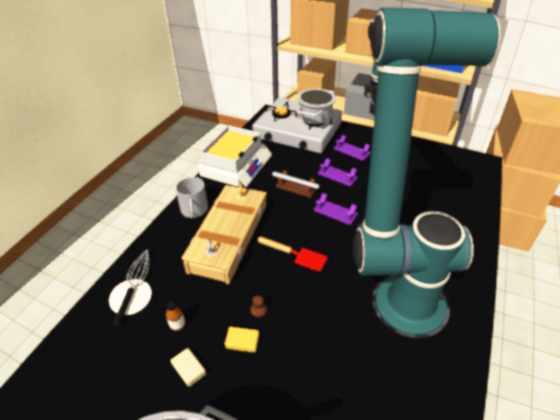

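Top view: mould at (250,167). Its two lifting eyes are at (292,161), yellowish, and (209,171), grey, so the brass one should be the right-hand one. The rests are brown (346,203) holding the rod (348,175)-(347,229), and three purple ones (324,256), (385,240) and (441,243). The brown one with the rod fits. I'll confirm with enlarged crops.

```bash
python3 - <<'E'
import cv2,numpy as np
t=cv2.imread('pics/top0.png');s=cv2.imread('pics/side0.png')
def cr(i,x,y,w,h,W,H): return cv2.resize(i[y:y+h,x:x+w],(W,H),interpolation=cv2.INTER_CUBIC)
a=np.hstack([cr(t,272,144,40,30,400,300),cr(t,320,165,53,72,220,300),cr(t,190,156,40,30,180,300)[:, :180]])
b=np.hstack([cr(s,225,175,40,30,400,300),cr(s,262,165,64,48,400,300)])
cv2.imwrite('pics/crop1.png',np.vstack([a,b]))
E
```

```text
(no output)
```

View pics/crop1.png

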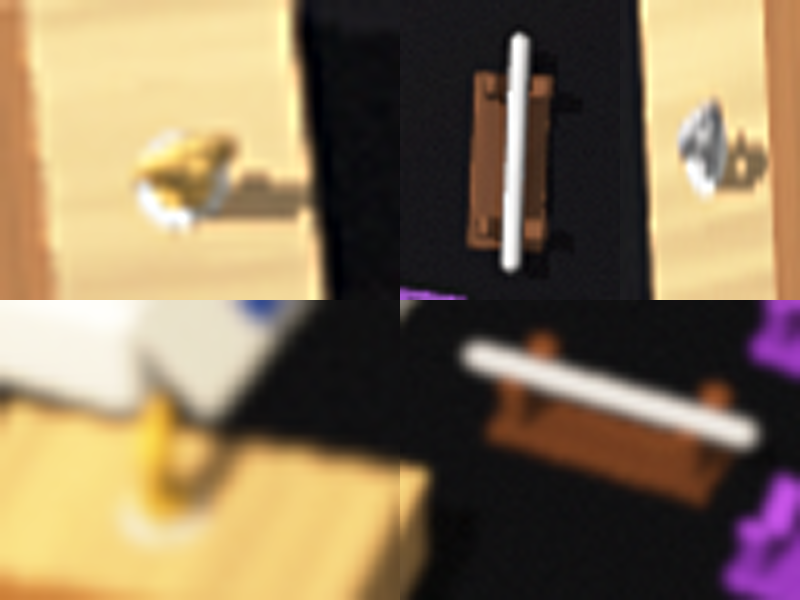

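The crops confirm it. The brass eye stands on a white washer at about (290.2,162) in the top view, with its ring edge running from (285.8,162.2) to (295.5,158.2). The grey eye is the steel one. The brown rest carries the rod, with ends near (348.4,174.6) and (346.5,228.6).

```bash
python3 - <<'E'
from h import *
t=optics.capture('top');s=optics.capture('side')
def P(n,*a): print(n,*[np.round(x,1) for x in a])
w=at(t,(290.2,162),76);P('washer',w, 'side',at(s,(225+16.7,175+21.8),76))
P('ring ends',at(t,(285.8,162.2),108),at(t,(295.5,158.2),108))
P('ring top tri',at(t,(290.5,160.3),125))
# mould lid corners px (approx) 
for uv in((194,149),(303,140),(306,185),(197,195)):P('lid',at(t,uv,75))
a,b=at(t,(348.4,173.6),38),at(t,(346.5,229.4),38);P('rod',a,b,(a+b)/2,np.linalg.norm(a-b),np.degrees(np.arctan2(*(a-b)[1::-1])))
# side rod ends
a,b=at(s,(262+66*.16,165+55*.16),38),at(s,(262+355*.16,165+134*.16),38);P('rodside',a,b,(a+b)/2,np.linalg.norm(a-b),np.degrees(np.arctan2(*(a-b)[1::-1])))
# threshold rod in top
f=t['frame'].astype(int);m=np.zeros(f.shape[:2],np.uint8);sub=f[168:236,330:362];mm=((sub.min(2)>130)).astype(np.uint8);m[168:236,330:362]=mm
r=cv2.minAreaRect(cv2.findNonZero(m));bx=cv2.boxPoints(r);print(r)
cs=cv2.boxPoints(r);e=[(cs[0]+cs[3])/2,(cs[1]+cs[2])/2] if np.linalg.norm(cs[0]-cs[1])>np.linalg.norm(cs[1]-cs[2]) else [(cs[0]+cs[1])/2,(cs[2]+cs[3])/2]
a,b=[at(t,q,40) for q in e];P('rodthr',a,b,(a+b)/2,np.linalg.norm(a-b),np.degrees(np.arctan2(*(a-b)[1::-1])))
P('box',tri(t,(330,153),s,(207,176)),at(t,(328,90),100),at(t,(395,145),100))
P('mug top',at(t,(274,107),90))
# gripper finger check
st=manip.get_state();P('tcp px',proj(t,st['tcp_pos']))
E
```

```text
Traceback (most recent call last):
numpy._core._exceptions._UFuncNoLoopError: ufunc 'multiply' did not contain a loop with signature matching types (dtype('<U4'), dtype('float64')) -> None
```

```bash
cat > m.py <<'E'
from h import *
t=optics.capture('top');s=optics.capture('side')
def P(n,*a): print(n,*[np.round(x,1) for x in a])
w=at(t,(290.2,162),76);P('washer',w,at(s,(225+16.7,175+21.8),76))
P('ring ends',at(t,(285.8,162.2),108),at(t,(295.5,158.2),108))
for uv in((194,149),(303,140),(306,185),(197,195)):P('lid',at(t,uv,75))
def rod(a,b):P('rod',a,b,(a+b)/2,np.linalg.norm(a-b),np.degrees(np.arctan2(*(a-b)[1::-1])))
rod(at(t,(348.4,173.6),38),at(t,(346.5,229.4),38))
rod(at(s,(262+66*.16,165+55*.16),38),at(s,(262+355*.16,165+134*.16),38))
f=t['frame'].astype(int);m=np.zeros(f.shape[:2],np.uint8);m[168:236,330:362]=f[168:236,330:362].min(2)>130
r=cv2.minAreaRect(cv2.findNonZero(m));print(r);cs=cv2.boxPoints(r)
e=[(cs[0]+cs[3])/2,(cs[1]+cs[2])/2] if np.linalg.norm(cs[0]-cs[1])>np.linalg.norm(cs[1]-cs[2]) else [(cs[0]+cs[1])/2,(cs[2]+cs[3])/2]
rod(*[at(t,q,40) for q in e])
P('box',tri(t,(330,153),s,(207,176)),tri(t,(326,92),s,(228,130)),at(t,(395,145),100))
P('tcp px',proj(t,manip.get_state()['tcp_pos']))
E
python3 m.py
```

```text
washer [ 656.4 -159.8   76. ] [ 657.  -151.4   76. ]
ring ends [ 648.5 -144.   108. ] [ 663.1 -176.3  108. ]
lid [692.6 173.4  75. ]
lid [ 735.1 -202.2   75. ]
lid [ 578. -216.   75.]
lid [533. 156.  75.]
rod [ 628.4 -367.2   38. ] [ 431.4 -362.8   38. ] [ 529.9 -365.    38. ] 197.1 -1.3
rod [ 632.6 -361.7   38. ] [ 435.3 -361.    38. ] [ 534.  -361.4   38. ] 197.2 -0.2
((347.1663513183594, 201.00694274902344), (4.0797929763793945, 56.11796951293945), 2.385944128036499)
rod [ 432.5 -360.7   40. ] [ 630.3 -366.6   40. ] [ 531.4 -363.6   40. ] 197.9 178.3
box [ 770.1 -255.    60.3] [ 798.2 -267.6  267.3] [ 719.2 -512.7  100. ]
tcp px [[439.3 272.3]]
```

>>> servo_tool(
  series=[
    [[-1,5.2,-1.9,1.7,0,0,0],[-1,5.2,-1.9,1.7,0,0,0],[-1,5.2,-1.9,1.7,0,0,0],[-1,5.2,-1.9,1.7,0,0,0],[-1,5.2,-1.9,1.7,0,0,0],[-1,5.2,-1.9,1.5,0,0,0],[-1,0,0,0,0,0,-1],[-1,0,0,0,0,0,-1]],
  ],
)

```text
clock: 1.3
tcp_pos: [531.0, -360.4, 138.2]
ee_rot: [[0.681, 0.732, -0.001], [0.732, -0.681, 0.0], [-0.0, -0.001, -1.0]]
ft_force: [0.1, -0.2, 0.3]
opening: 88.1
gripper_force: 0.0
```

>>> servo_tool(
  series=[
    [[-1,0,0,0,0,0,-1],[-1,0,0,0,0,0,-1],[-1,0,0,0,0,0,-1],[-1,0,0,0,0,0,-1],[-1,0,0,0,0,0,-1],[-1,0,0,0,0,0,-1],[-1,0,0,0,0,0,-1],[-1,0,0,0,0,0,-1]],
  ],
)

```text
clock: 2.3
tcp_pos: [530.3, -361.6, 138.7]
ee_rot: [[-0.601, 0.799, -0.0], [0.799, 0.601, 0.0], [0.0, -0.0, -1.0]]
ft_force: [-1.2, 1.1, -0.5]
opening: 87.9
gripper_force: 0.0
```

>>> servo_tool(
  series=[
    [[-1,0,0,0,0,0,-1],[-1,0,0,0,0,0,-1],[-1,0,0,0,0,0,-1],[-1,0,0,0,0,0,-1],[-1,0,0,0,0,0,-1],[-1,0,0,0,0,0,0],[-1,0,0,0,0,0,0]],
  ],
)

```text
clock: 3.18
tcp_pos: [530.4, -361.6, 138.7]
ee_rot: [[-0.998, 0.062, 0.0], [0.062, 0.998, 0.0], [-0.0, 0.0, -1.0]]
ft_force: [0.2, -0.2, -0.1]
opening: 88.2
gripper_force: 0.0
```

>>> servo_tool(
  series=[
    [[-1,0,-0.2,4,0,0,-0.2],[-1,0,0,4,0,0,0],[-1,0,0,2.5,0,0,0],[-1,0,0,1.45,0,0,0],[0.5,0,0,0,0,0,0],[1,0,0,0,0,0,0],[1,0,0,0,0,0,0],[1,0,0,0,0,0,0]],
  ],
  force=12,
)

```text
clock: 4.18
tcp_pos: [530.9, -364.1, 20.3]
ee_rot: [[-1.0, 0.024, 0.001], [0.024, 1.0, -0.001], [-0.001, -0.001, -1.0]]
ft_force: [0.4, 0.8, -0.0]
opening: 50.6
gripper_force: 0.0
```

>>> servo_tool(
  series=[
    [[1,0,0,0,0,0,0],[1,0,0,0,0,0,0],[1,0,0,0,0,0,0],[1,0,0,0,0,0,0]],
  ],
  force=12,
)

```text
clock: 4.68
tcp_pos: [530.4, -364.9, 19.5]
ee_rot: [[-1.0, 0.023, 0.001], [0.023, 1.0, -0.002], [-0.001, -0.002, -1.0]]
ft_force: [-0.4, -4.7, -0.9]
opening: 14.9
gripper_force: 11.9
```

```bash
python3 - <<'E'
from h import *
st=manip.get_state();print({k:np.round(st[k],2).tolist() for k in('q','tcp_pos','ft_force','moment')})
t=optics.capture('top');f=t['frame'];c=cv2.resize(f[140:240,270:380],(660,600),interpolation=cv2.INTER_CUBIC)
cv2.imwrite('pics/grip.png',c[:,:,::-1])
E
```

```text
{'q': [-36.7, 23.75, 105.67, -0.1, 50.47, -125.29], 'tcp_pos': [530.4, -364.91, 19.53], 'ft_force': [-0.37, -4.71, -0.9], 'moment': [-0.66, -0.04, 0.04]}
```

View pics/grip.png

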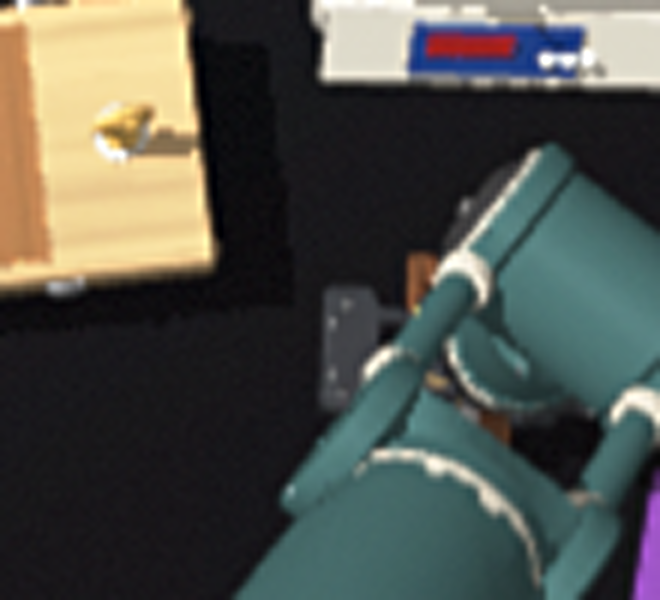

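The rod is gripped: the reading is a steady 12 N at about 15 mm opening. I'll raise the grip force and lift.

>>> servo_tool(
  series=[
    [[1,0,0,0,0,0,0],[1,0,0,-1,0,0,0],[1,0,0,-3,0,0,0],[1,0,0,-4,0,0,0],[1,0,0,-3,0,0,0],[1,0,3,0,0,0,0],[1,0,4.2,0,0,0,0],[1,0,4.2,0,0,0,0]],
  ],
  force=45,
)

```text
clock: 5.72
tcp_pos: [532.3, -247.6, 129.0]
ee_rot: [[-1.0, 0.025, -0.001], [0.025, 1.0, 0.002], [0.001, 0.002, -1.0]]
ft_force: [-0.1, -0.1, -2.4]
opening: 14.1
gripper_force: 44.8
```

>>> servo_tool(
  series=[
    [[1,-0.6,3.8,0,0,0,0],[1,0,0,0,0,0,-0.65],[1,0,0,0,0,0,-0.65],[1,0,0,0,0,0,-0.65],[1,0,0,0,0,0,-0.65],[1,0,0,0,0,0,0],[1,0,0,0,0,0,0]],
  ],
)

```text
clock: 6.6
tcp_pos: [539.6, -211.4, 129.0]
ee_rot: [[-0.91, -0.415, -0.001], [-0.415, 0.91, 0.001], [0.0, 0.001, -1.0]]
ft_force: [0.5, 0.3, -2.4]
opening: 14.2
gripper_force: 44.8
```

```bash
python3 - <<'E'
from h import *
st=manip.get_state();print({k:np.round(st[k],2).tolist() for k in('q','tcp_pos','ft_force','moment','opening')})
t=optics.capture('top');s=optics.capture('side');print('pred tip px',[proj(c,np.array(st['tcp_pos'])+[0,0,19]-np.array(st['ee_rot'])[:,0]*100) for c in(t,s)])
a=cv2.resize(t['frame'][145:205,250:310],(400,600),interpolation=cv2.INTER_CUBIC)
a=cv2.resize(t['frame'][145:195,270:310],(400,500),interpolation=cv2.INTER_CUBIC);b=cv2.resize(s['frame'][170:220,225:265],(400,500),interpolation=cv2.INTER_CUBIC)
cv2.imwrite('pics/pre.png',np.hstack([a,b])[:,:,::-1])
E
```

```text
{'q': [-23.87, 10.21, 110.03, 0.02, 59.81, -138.41], 'tcp_pos': [539.57, -211.36, 129.04], 'ft_force': [0.49, 0.34, -2.43], 'moment': [0.1, -0.17, 0.04], 'opening': 14.2}
pred tip px [array([[293.87852057, 165.29592502]]), array([[249.30166077, 180.16972842]])]
```

View pics/pre.png

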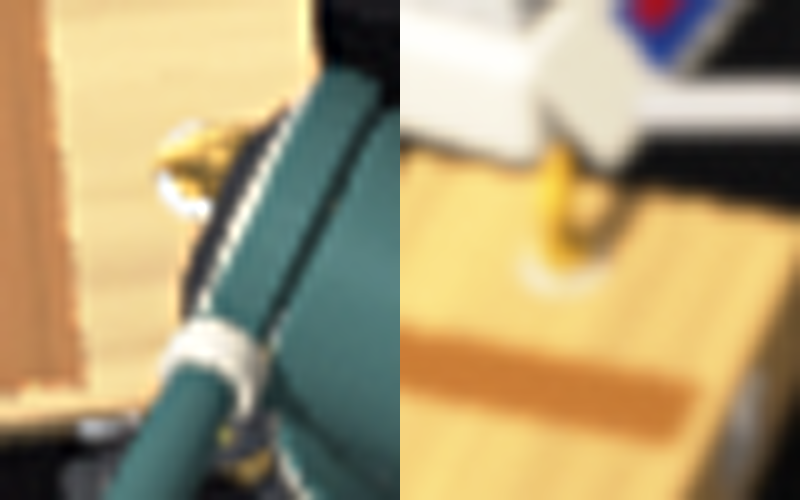

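The side view shows the rod tip at (249,180.5), against a prediction of (249.3,180.2), so the calibration agrees. The top view of the eye is partly hidden by the arm. I'll overlay the eye model on the first pictures to settle its pose.

```bash
cat > ov.py <<'E'
from h import *
t=optics.capture('top');s=optics.capture('side')
t['frame']=cv2.imread('pics/top0.png')[:,:,::-1]
a=np.linspace(0,2*np.pi,60)
def mod(p,yaw):
    x,y=p;w=np.c_[x+16*np.cos(a),y+16*np.sin(a),0*a+76.5]
    d=np.array([-np.sin(yaw),np.cos(yaw)])
    r=[np.c_[x+q*np.cos(a)*d[0],y+q*np.cos(a)*d[1],108+q*np.sin(a)] for q in(18,10)]
    return [w]+r
def draw(c,x0,y0,w,h,S,p,yaw):
    im=cv2.resize(np.ascontiguousarray(c['frame'][y0:y0+h,x0:x0+w,::-1]),(w*S,h*S),interpolation=cv2.INTER_CUBIC)
    for X,col in zip(mod(p,yaw),((255,0,0),(0,0,255),(0,160,0))):
        q=((proj(c,X)-[x0,y0]+.5)*S).astype(int);cv2.polylines(im,[q],True,col,1)
    return im
import sys
v=list(map(float,sys.argv[1:-1]))
rows=[]
for i in range(0,len(v),3):
    p=(v[i],v[i+1]);y=np.radians(v[i+2])
    rows.append(np.hstack([draw(t,278,148,26,20,15,p,y),draw(s,229,178,26,20,15,p,y)]))
cv2.imwrite(sys.argv[-1],np.vstack(rows))
E
python3 ov.py 656 -157 24 654.5 -160 24 pics/ov1.png
```

```text
(no output)
```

View pics/ov1.png

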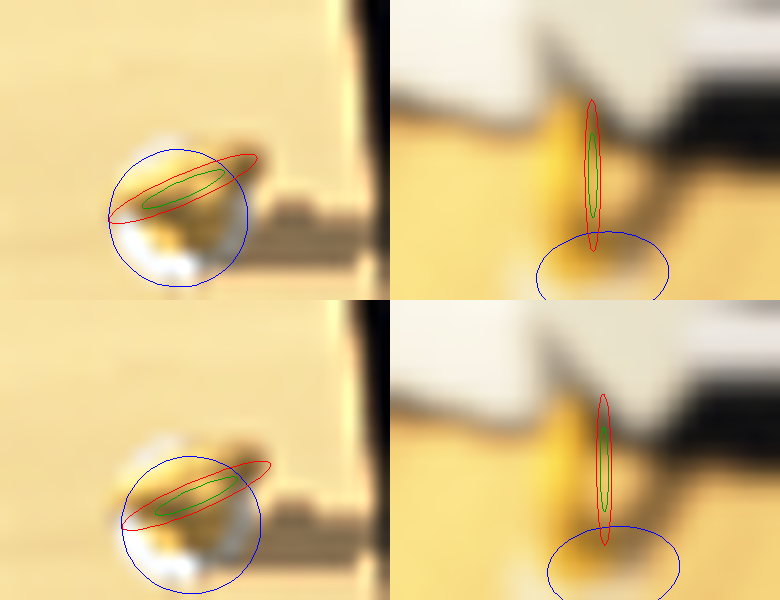

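The overlay puts the eye about (657–659, -156.3) with its hole axis near 24°. The side view's disagreement lies along the insertion direction, so it does no harm. The rod line is within about 1 mm sideways, so I'll lower it to ring height and start in gently.

>>> servo_tool(
  series=[
    [[1,0,0.1,2,0,0,0],[1,0,0,1.5,0,0,0],[1,0,0,0.45,0,0,0],[1,0,0,0,0,0,0],[1,-1,0,0,0,0,0],[1,-1,0,0,0,0,0],[1,-0.5,0,0,0,0,0],[1,0,0,0,0,0,0]],
  ],
)

```text
clock: 7.8
tcp_pos: [562.9, -200.2, 90.0]
ee_rot: [[-0.909, -0.417, 0.001], [-0.417, 0.909, -0.0], [-0.0, -0.0, -1.0]]
ft_force: [-0.2, -0.0, -2.7]
opening: 14.2
gripper_force: 44.8
```

```bash
python3 - <<'E'
from h import *
st=manip.get_state();print({k:np.round(st[k],2).tolist() for k in('tcp_pos','ft_force','moment')})
t=optics.capture('top');s=optics.capture('side')
X=np.array(st['tcp_pos'])+[0,0,18.5]-np.array(st['ee_rot'])[:,0]*100;print(X.round(1))
def cr(c,x0,y0,w,h,S):
    im=cv2.resize(np.ascontiguousarray(c['frame'][y0:y0+h,x0:x0+w,::-1]),(w*S,h*S),interpolation=cv2.INTER_CUBIC)
    q=(proj(c,X)[0]-[x0,y0]+.5)*S;cv2.circle(im,tuple(map(int,q)),3,(255,0,255),-1);return im
cv2.imwrite('pics/in1.png',np.hstack([cr(t,275,145,25,30,16),cr(s,231,172,25,30,16)]))
E
```

```text
{'tcp_pos': [562.89, -200.23, 89.98], 'ft_force': [-0.23, -0.05, -2.7], 'moment': [0.08, -0.04, -0.0]}
[ 653.8 -158.5  108.5]
```

View pics/in1.png

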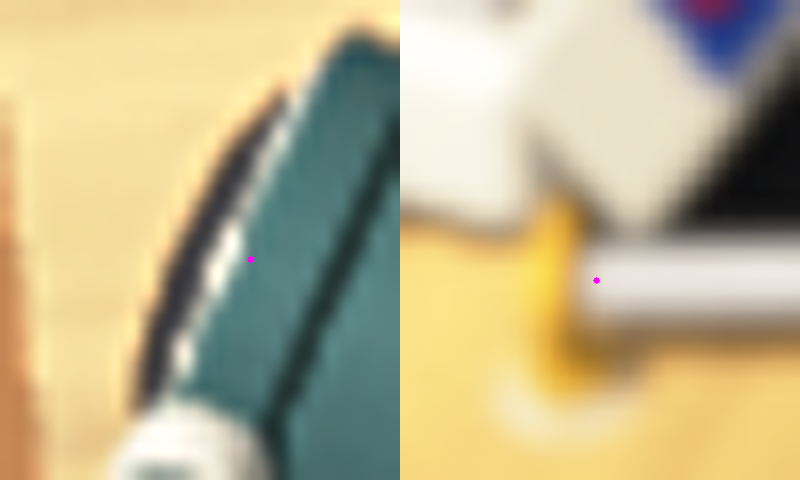

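The side view shows the rod tip at (267.4,189), just reaching the ring at (265.5,190) and close to its mid-height. I'll advance while watching the force.

>>> servo_tool(
  series=[
    [[1,-0.3,0,0,0,0,0],[1,-0.3,0,0,0,0,0],[1,-0.3,0,0,0,0,0],[1,0,0,0,0,0,0]],
  ],
)

```text
clock: 8.4
tcp_pos: [570.6, -196.6, 89.7]
ee_rot: [[-0.909, -0.417, 0.0], [-0.417, 0.909, -0.0], [-0.0, -0.0, -1.0]]
ft_force: [0.1, 0.2, -2.7]
opening: 14.3
gripper_force: 44.8
```

```bash
cat > st.py <<'E'
from workcell import manip
import numpy as np
st=manip.get_state();print({k:np.round(st[k],2).tolist() for k in('clock','q','tcp_pos','ft_force','moment')})
R=np.array(st['ee_rot']);print('yaw',np.degrees(np.arctan2(R[1,0],R[0,0]))%360,'f tool',(R.T@st['ft_force']).round(1),'m tool',(R.T@st['moment']).round(2))
E
python3 st.py
```

```text
{'clock': 8.4, 'q': [-21.38, 15.08, 108.72, 0.0, 56.19, -136.02], 'tcp_pos': [570.59, -196.65, 89.74], 'ft_force': [0.13, 0.23, -2.66], 'moment': [0.13, -0.09, 0.01]}
yaw 204.64194073788786 f tool [-0.2  0.2  2.7] m tool [-0.08 -0.13 -0.01]
```

>>> servo_tool(
  series=[
    [[1,-0.4,0,0,0,0,0],[1,-0.4,0,0,0,0,0],[1,-0.4,0,0,0,0,0],[1,0,0,0,0,0,0]],
  ],
)

```text
clock: 8.9
tcp_pos: [581.9, -191.6, 89.8]
ee_rot: [[-0.909, -0.417, 0.001], [-0.417, 0.909, -0.0], [-0.001, -0.0, -1.0]]
ft_force: [0.7, 0.8, -3.2]
opening: 14.1
gripper_force: 44.8
```

```bash
python3 st.py
```

```text
{'clock': 8.9, 'q': [-20.56, 15.95, 107.59, 0.01, 56.42, -135.21], 'tcp_pos': [581.86, -191.59, 89.79], 'ft_force': [0.73, 0.82, -3.16], 'moment': [0.02, -0.24, -0.12]}
yaw 204.64301735450135 f tool [-1.   0.4  3.2] m tool [ 0.08 -0.23  0.12]
```

>>> servo_tool(
  series=[
    [[1,-0.6,0,0,0,0,0],[1,-0.7,0,0,0,0,0],[1,-0.7,0,0,0,0,0],[1,-0.7,0,0,0,0,0],[1,-0.7,0,0,0,0,0],[1,-0.6,0,0,0,0,0],[1,0,0,0,0,0,0]],
  ],
)

```text
clock: 9.78
tcp_pos: [618.6, -174.8, 89.9]
ee_rot: [[-0.909, -0.417, 0.001], [-0.417, 0.909, 0.0], [-0.001, -0.001, -1.0]]
ft_force: [1.6, -1.9, -2.6]
opening: 14.2
gripper_force: 44.9
```

```bash
python3 st.py;  python3 - <<'E'
from h import *
st=manip.get_state()
t=optics.capture('top');s=optics.capture('side')
def cr(c,x0,y0,w,h,S):
    return cv2.resize(np.ascontiguousarray(c['frame'][y0:y0+h,x0:x0+w,::-1]),(w*S,h*S),interpolation=cv2.INTER_CUBIC)
cv2.imwrite('pics/in2.png',np.hstack([cr(t,265,140,40,50,10),cr(s,226,165,40,50,10)]))
E
```

```text
{'clock': 9.78, 'q': [-18.01, 18.87, 103.71, 0.03, 57.34, -132.67], 'tcp_pos': [618.64, -174.76, 89.87], 'ft_force': [1.59, -1.9, -2.63], 'moment': [-0.05, -0.36, -0.02]}
yaw 204.64533131306717 f tool [-0.6 -2.4  2.6] m tool [ 0.19 -0.3   0.02]
```

View pics/in2.png

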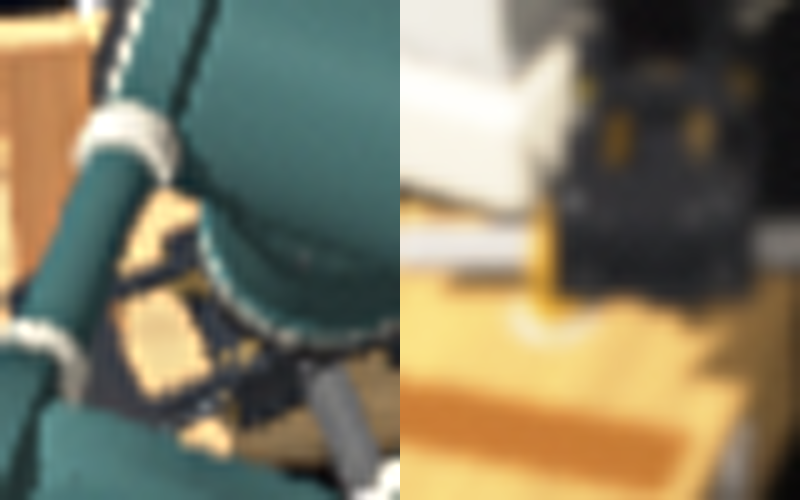

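The rod is through the ring: in the side view its tip comes out left of the ring, around (229–279,189). I'll start the turn about the eye's axis, which lies at tool (-44,-2) mm, beginning with the free lean.

>>> servo_tool(
  series=[
    [[1,0,-0.1,0,0,0,0],[1,-0.02,0.31,0,0,0,0.4],[1,-0.02,0.31,0,0,0,0.4],[1,-0.02,0.31,0,0,0,0.4],[1,-0.02,0.31,0,0,0,0.4],[1,-0.02,0.31,0,0,0,0.4],[1,0,0,0,0,0,0]],
  ],
)

```text
clock: 10.75
tcp_pos: [614.0, -160.6, 89.6]
ee_rot: [[-0.997, -0.082, -0.001], [-0.082, 0.997, 0.0], [0.001, 0.0, -1.0]]
ft_force: [-0.1, -0.4, -3.1]
opening: 14.0
gripper_force: 44.8
```

```bash
cat >> st.py <<'E'
f=R.T@st['ft_force'];m=R.T@st['moment'];E=np.array([659.4,-158.3]);p=(R.T@np.r_[E-st['tcp_pos'][:2],0]);print('p',p.round(1),'Meye',round(m[2]-(p[0]*f[1]-p[1]*f[0])/1e3,3))
E
python3 st.py
```

```text
{'clock': 10.75, 'q': [-16.91, 18.18, 104.69, 0.01, 57.19, -111.6], 'tcp_pos': [614.02, -160.59, 89.56], 'ft_force': [-0.11, -0.35, -3.09], 'moment': [0.05, -0.13, -0.05]}
yaw 184.689477385567 f tool [ 0.1 -0.3  3.1] m tool [-0.04 -0.13  0.05]
p [-45.4  -1.4  -0. ] Meye 0.034
```

>>> servo_tool(
  series=[
    [[1,-0.01,0.15,0,0,0,0.2],[1,-0.01,0.15,0,0,0,0.2],[1,-0.01,0.15,0,0,0,0.2],[1,-0.01,0.15,0,0,0,0.2],[1,0,0,0,0,0,0]],
  ],
)

```text
clock: 11.38
tcp_pos: [614.8, -154.8, 89.7]
ee_rot: [[-0.998, 0.059, -0.0], [0.059, 0.998, 0.0], [0.0, 0.0, -1.0]]
ft_force: [-0.1, 0.8, -2.8]
opening: 14.2
gripper_force: 44.8
```

```bash
python3 st.py
```

```text
{'clock': 11.38, 'q': [-16.38, 18.07, 104.81, 0.0, 57.12, -103.0], 'tcp_pos': [614.83, -154.77, 89.71], 'ft_force': [-0.14, 0.83, -2.78], 'moment': [0.09, -0.1, -0.01]}
yaw 176.62016296923466 f tool [0.2 0.8 2.8] m tool [-0.1  -0.09  0.01]
p [-44.7  -0.9  -0. ] Meye 0.047
```

>>> servo_tool(
  series=[
    [[1,-0.01,0.15,0,0,0,0.2],[1,-0.01,0.15,0,0,0,0.2],[1,0,0,0,0,0,0]],
  ],
)

```text
clock: 11.75
tcp_pos: [615.2, -151.9, 89.7]
ee_rot: [[-0.992, 0.129, -0.0], [0.129, 0.992, -0.0], [0.0, -0.0, -1.0]]
ft_force: [0.3, 0.1, -2.7]
opening: 14.3
gripper_force: 44.8
```

```bash
python3 st.py
```

```text
{'clock': 11.75, 'q': [-16.12, 18.04, 104.85, -0.01, 57.11, -98.72], 'tcp_pos': [615.24, -151.89, 89.7], 'ft_force': [0.33, 0.09, -2.66], 'moment': [0.02, -0.06, 0.0]}
yaw 172.61321905567704 f tool [-0.3  0.1  2.7] m tool [-0.03 -0.06 -0.  ]
p [-44.6  -0.7  -0. ] Meye 0.004
```

Still free at a rod yaw of -7.4°; the bite should come soon.

>>> servo_tool(
  series=[
    [[1,-0.01,0.15,0,0,0,0.2],[1,-0.01,0.15,0,0,0,0.2],[1,0,0,0,0,0,0]],
  ],
)

```text
clock: 12.12
tcp_pos: [615.7, -149.0, 89.6]
ee_rot: [[-0.98, 0.197, -0.0], [0.197, 0.98, -0.0], [0.0, -0.0, -1.0]]
ft_force: [-0.9, -1.6, -2.5]
opening: 14.3
gripper_force: 44.8
```

```bash
python3 st.py
```

```text
{'clock': 12.12, 'q': [-15.85, 18.03, 104.87, -0.02, 57.12, -94.45], 'tcp_pos': [615.7, -149.03, 89.64], 'ft_force': [-0.87, -1.55, -2.49], 'moment': [-0.14, 0.0, -0.04]}
yaw 168.61005534684716 f tool [ 0.5 -1.7  2.5] m tool [ 0.14 -0.03  0.04]
p [-44.7  -0.5  -0. ] Meye -0.039
```

>>> servo_tool(
  series=[
    [[1,-0.01,0.15,0,0,0,0.2],[1,-0.01,0.15,0,0,0,0.2],[1,0,0,0,0,0,0]],
  ],
)

```text
clock: 12.5
tcp_pos: [616.4, -146.2, 89.6]
ee_rot: [[-0.964, 0.265, -0.001], [0.265, 0.964, -0.0], [0.001, -0.0, -1.0]]
ft_force: [-1.7, -2.8, -2.3]
opening: 13.9
gripper_force: 44.7
```

```bash
python3 st.py
```

```text
{'clock': 12.5, 'q': [-15.58, 18.05, 104.86, -0.03, 57.13, -90.18], 'tcp_pos': [616.35, -146.22, 89.55], 'ft_force': [-1.71, -2.78, -2.33], 'moment': [-0.25, 0.15, 0.04]}
yaw 164.61640688018585 f tool [ 0.9 -3.1  2.3] m tool [ 0.28  0.07 -0.03]
p [-44.7  -0.2  -0. ] Meye -0.175
```

The bite has come: the moment about the eye is about 0.17 N m, the thread's friction, so it is turning. At least 29° remain to home, so I'll take 8–10° now and then smaller steps.

>>> servo_tool(
  series=[
    [[1,-0.01,0.15,0,0,0,0.2],[1,-0.01,0.15,0,0,0,0.2],[1,-0.01,0.15,0,0,0,0.2],[1,-0.01,0.15,0,0,0,0.2]],
  ],
)

```text
clock: 13.0
tcp_pos: [618.6, -140.3, 89.5]
ee_rot: [[-0.917, 0.399, -0.001], [0.399, 0.917, 0.0], [0.001, -0.0, -1.0]]
ft_force: [-3.4, -1.8, -1.9]
opening: 14.2
gripper_force: 44.7
```

```bash
python3 st.py
```

```text
{'clock': 13.0, 'q': [-15.03, 18.14, 104.74, 0.0, 57.17, -81.53], 'tcp_pos': [618.58, -140.31, 89.47], 'ft_force': [-3.41, -1.77, -1.89], 'moment': [-0.17, 0.34, 0.02]}
yaw 156.49640967072048 f tool [ 2.4 -3.   1.9] m tool [ 0.3   0.24 -0.02]
p [-44.6  -0.2  -0. ] Meye -0.152
```

>>> servo_tool(
  series=[
    [[1,-0.01,0.15,0,0,0,0.2],[1,-0.01,0.15,0,0,0,0.2],[1,-0.01,0.15,0,0,0,0.2],[1,-0.01,0.15,0,0,0,0.2]],
  ],
)

```text
clock: 13.5
tcp_pos: [621.7, -134.8, 89.5]
ee_rot: [[-0.853, 0.522, -0.001], [0.522, 0.853, 0.001], [0.001, 0.0, -1.0]]
ft_force: [-5.2, 1.2, -1.9]
opening: 14.5
gripper_force: 44.7
```

```bash
python3 st.py
```

```text
{'clock': 13.5, 'q': [-14.49, 18.32, 104.5, 0.03, 57.24, -73.01], 'tcp_pos': [621.67, -134.84, 89.48], 'ft_force': [-5.18, 1.16, -1.86], 'moment': [0.08, 0.58, 0.04]}
yaw 148.50037600109007 f tool [ 5.  -1.7  1.9] m tool [ 0.23  0.54 -0.04]
p [-44.4  -0.3  -0. ] Meye -0.122
```

>>> servo_tool(
  series=[
    [[1,0,0.15,0,0,0,0.2],[1,0,0.15,0,0,0,0.2],[1,0,0.15,0,0,0,0.2],[1,0,0,0,0,0,0]],
  ],
)

```text
clock: 14.0
tcp_pos: [624.3, -131.1, 89.5]
ee_rot: [[-0.794, 0.608, -0.001], [0.608, 0.794, 0.001], [0.001, 0.0, -1.0]]
ft_force: [-5.5, 0.4, -2.4]
opening: 14.5
gripper_force: 44.8
```

```bash
python3 st.py
```

```text
{'clock': 14.0, 'q': [-14.11, 18.48, 104.28, 0.03, 57.28, -66.7], 'tcp_pos': [624.28, -131.11, 89.48], 'ft_force': [-5.51, 0.37, -2.4], 'moment': [0.25, 0.6, 0.04]}
yaw 142.57962075706897 f tool [ 4.6 -3.1  2.4] m tool [ 0.17  0.63 -0.04]
p [-44.4  -0.2  -0. ] Meye -0.174
```

>>> servo_tool(
  series=[
    [[1,0,0.15,0,0,0,0.2],[1,0,0.15,0,0,0,0.2],[1,0,0,0,0,0,0]],
  ],
)

```text
clock: 14.38
tcp_pos: [626.3, -128.8, 89.6]
ee_rot: [[-0.75, 0.661, -0.0], [0.661, 0.75, 0.001], [0.001, 0.0, -1.0]]
ft_force: [-4.9, 2.1, -2.5]
opening: 14.2
gripper_force: 44.8
```

```bash
python3 st.py
```

```text
{'clock': 14.38, 'q': [-13.86, 18.61, 104.1, 0.03, 57.31, -62.47], 'tcp_pos': [626.27, -128.77, 89.56], 'ft_force': [-4.88, 2.09, -2.49], 'moment': [0.29, 0.56, 0.03]}
yaw 138.59139654999058 f tool [ 5.  -1.7  2.5] m tool [ 0.15  0.61 -0.03]
p [-44.4  -0.2  -0. ] Meye -0.105
```

>>> servo_tool(
  series=[
    [[1,0,0.15,0,0,0,0.2],[1,0,0.1,0,0,0,0.15],[1,0,0,0,0,0,0]],
  ],
)

```text
clock: 14.75
tcp_pos: [628.0, -126.8, 89.6]
ee_rot: [[-0.708, 0.706, -0.0], [0.706, 0.708, 0.001], [0.001, 0.0, -1.0]]
ft_force: [-3.8, 1.8, -2.3]
opening: 14.2
gripper_force: 44.8
```

```bash
python3 st.py
```

```text
{'clock': 14.75, 'q': [-13.66, 18.74, 103.93, 0.04, 57.35, -58.79], 'tcp_pos': [628.04, -126.85, 89.56], 'ft_force': [-3.81, 1.84, -2.28], 'moment': [0.35, 0.5, 0.09]}
yaw 135.1039856123777 f tool [ 4.  -1.4  2.3] m tool [ 0.1   0.6  -0.09]
p [-44.4  -0.1  -0. ] Meye -0.147
```

>>> servo_tool(
  series=[
    [[1,0,0.15,0,0,0,0.2],[1,0,0.1,0,0,0,0.15],[1,0,0,0,0,0,0]],
  ],
)

```text
clock: 15.12
tcp_pos: [629.9, -125.1, 89.6]
ee_rot: [[-0.664, 0.748, 0.0], [0.748, 0.664, 0.001], [0.0, 0.0, -1.0]]
ft_force: [-5.0, 2.7, -2.9]
opening: 13.9
gripper_force: 44.9
```

```bash
python3 st.py
```

```text
{'clock': 15.12, 'q': [-13.47, 18.87, 103.74, 0.04, 57.39, -55.08], 'tcp_pos': [629.93, -125.08, 89.63], 'ft_force': [-5.01, 2.73, -2.88], 'moment': [0.48, 0.53, 0.11]}
yaw 131.58398283146923 f tool [ 5.4 -1.9  2.9] m tool [ 0.07  0.71 -0.11]
p [-44.4  -0.   -0. ] Meye -0.192
```

>>> servo_tool(
  series=[
    [[1,0,0.1,0,0,0,0.15],[1,0,0.05,0,0,0,0.05],[1,0,0,0,0,0,0]],
  ],
)

```text
clock: 15.5
tcp_pos: [630.8, -124.4, 89.5]
ee_rot: [[-0.638, 0.77, -0.001], [0.77, 0.638, 0.0], [0.0, -0.0, -1.0]]
ft_force: [-4.8, 3.2, -2.5]
opening: 14.4
gripper_force: 45.0
```

```bash
python3 st.py
```

```text
{'clock': 15.5, 'q': [-13.37, 18.96, 103.63, 0.01, 57.44, -52.99], 'tcp_pos': [630.81, -124.36, 89.54], 'ft_force': [-4.79, 3.17, -2.47], 'moment': [0.38, 0.58, 0.32]}
yaw 129.61451100355688 f tool [ 5.5 -1.7  2.5] m tool [ 0.21  0.66 -0.32]
p [-44.4   0.4  -0. ] Meye -0.394
```

The moment rose steeply to about 0.39 N m over 2°, so the flange is home. I'll stop there, back the rod off into the middle of its free lean and check for contact.

>>> servo_tool(
  series=[
    [[1,0,-0.15,0,0,0,-0.2],[1,0,-0.31,0,0,0,-0.4],[1,0,-0.31,0,0,0,-0.4],[1,0,-0.31,0,0,0,-0.4],[1,0,-0.31,0,0,0,-0.4],[1,0,-0.31,0,0,0,-0.4],[1,0,-0.31,0,0,0,-0.4],[1,0,0,0,0,0,0]],
  ],
)

```text
clock: 16.5
tcp_pos: [620.4, -141.0, 90.9]
ee_rot: [[-0.91, 0.414, 0.005], [0.414, 0.91, -0.001], [-0.005, 0.001, -1.0]]
ft_force: [-0.2, -0.1, -2.5]
opening: 14.2
gripper_force: 44.8
```

```bash
python3 st.py
```

```text
{'clock': 16.5, 'q': [-15.04, 18.05, 104.7, -0.01, 56.98, -80.57], 'tcp_pos': [620.38, -140.96, 90.88], 'ft_force': [-0.19, -0.12, -2.5], 'moment': [-0.01, -0.16, -0.01]}
yaw 155.53959906749708 f tool [ 0.1 -0.2  2.5] m tool [-0.06 -0.15  0.01]
p [-42.7   0.4   0.2] Meye -0.002
```

>>> servo_tool(
  series=[
    [[1,0.4,0,0,0,0,0],[1,0.8,0,0,0,0,0],[1,1,0,0,0,0,0],[1,1,0,0,0,0,0],[1,0,0,0,0,0,0]],
  ],
)

```text
clock: 17.12
tcp_pos: [588.0, -126.3, 89.5]
ee_rot: [[-0.911, 0.412, -0.001], [0.412, 0.911, 0.0], [0.001, -0.0, -1.0]]
ft_force: [0.9, 0.3, -3.2]
opening: 14.2
gripper_force: 44.8
```

```bash
python3 st.py
```

```text
{'clock': 17.12, 'q': [-14.5, 14.93, 108.94, 0.0, 56.17, -80.14], 'tcp_pos': [588.05, -126.34, 89.55], 'ft_force': [0.9, 0.31, -3.21], 'moment': [0.02, -0.18, -0.02]}
yaw 155.64528230205562 f tool [-0.7  0.7  3.2] m tool [-0.09 -0.16  0.02]
p [-78.2   0.3  -0.1] Meye 0.076
```

>>> servo_tool(
  series=[
    [[1,1,0,0,0,0,0],[1,1,0,0,0,0,0],[1,1.5,0,0,0,0,0],[1,1.5,0,0,0,0,0],[1,0,0,-2,0,0,0],[1,0,0,-2,0,0,0],[1,0,0,0,0,0,0]],
  ],
)

```text
clock: 18.0
tcp_pos: [544.5, -106.3, 131.5]
ee_rot: [[-0.911, 0.413, 0.004], [0.413, 0.911, -0.001], [-0.004, 0.001, -1.0]]
ft_force: [1.1, -0.1, -3.7]
opening: 14.1
gripper_force: 44.8
```

```bash
python3 st.py;  python3 - <<'E'
from h import *
st=manip.get_state()
t=optics.capture('top');s=optics.capture('side')
G=np.array(st['tcp_pos'])+[0,0,18.5];x=np.array(st['ee_rot'])[:,0]
def cr(c,x0,y0,w,h,S):
    im=cv2.resize(np.ascontiguousarray(c['frame'][y0:y0+h,x0:x0+w,::-1]),(w*S,h*S),interpolation=cv2.INTER_CUBIC)
    for d in(-100,-50,50,100):
        q=(proj(c,G+x*d)[0]-[x0,y0]+.5)*S;cv2.circle(im,tuple(map(int,q)),2,(255,0,255),-1)
    return im
cv2.imwrite('pics/out.png',np.hstack([cr(t,230,140,80,100,5),cr(s,220,165,80,100,5)]))
E
```

```text
{'clock': 18.0, 'q': [-13.62, 7.33, 113.08, -0.0, 59.36, -79.26], 'tcp_pos': [544.53, -106.34, 131.55], 'ft_force': [1.11, -0.08, -3.75], 'moment': [0.07, -0.16, 0.03]}
yaw 155.6375609085259 f tool [-1.   0.4  3.8] m tool [-0.13 -0.11 -0.03]
p [-1.261e+02  1.000e-01  5.000e-01] Meye 0.015
```

View pics/out.png

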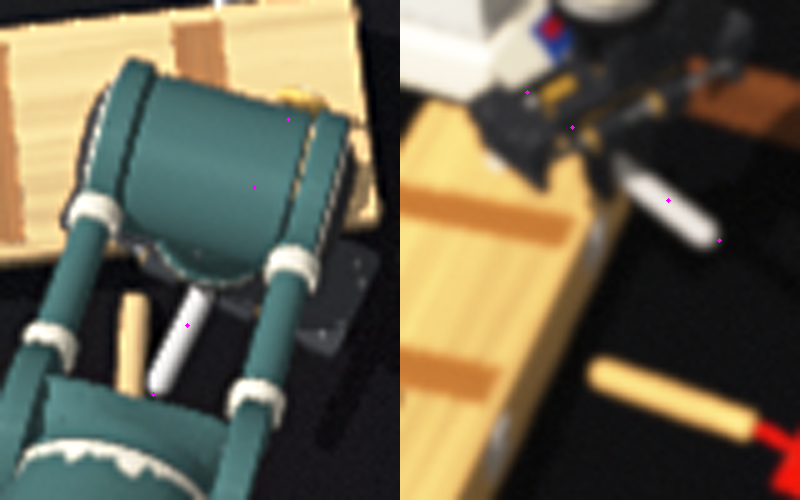

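The rod is out and clear, and its free end lies on the predicted line to within 1 mm. Now back to the rest.

>>> servo_tool(
  series=[
    [[1,0,0,0,0,0,-0.8],[1,0,0,0,0,0,-0.8],[1,0,0,0,0,0,-0.7],[1,0.2,-4,0,0,0,0],[1,0.2,-6,0,0,0,0],[1,0.2,-6,0,0,0,0],[1,0.2,-6,0,0,0,0],[1,0,-3.9,0,0,0,0]],
  ],
)

```text
clock: 19.1
tcp_pos: [528.0, -367.1, 128.0]
ee_rot: [[-1.0, 0.026, -0.002], [0.026, 1.0, 0.001], [0.002, 0.001, -1.0]]
ft_force: [0.7, 0.3, -2.2]
opening: 14.3
gripper_force: 44.8
```

>>> servo_tool(
  series=[
    [[1,0,0,3,0,0,0],[1,0,0,0,0,0,0],[1,0,0,0,0,0,0]],
  ],
)

```text
clock: 19.48
tcp_pos: [528.9, -364.2, 99.0]
ee_rot: [[-1.0, 0.023, -0.002], [0.023, 1.0, 0.001], [0.002, 0.001, -1.0]]
ft_force: [1.1, -0.4, -2.5]
opening: 14.3
gripper_force: 44.8
```

```bash
python3 st.py
```

```text
{'clock': 19.48, 'q': [-36.77, 18.35, 103.32, 0.01, 58.44, -125.43], 'tcp_pos': [528.94, -364.15, 98.99], 'ft_force': [1.12, -0.39, -2.54], 'moment': [0.05, -0.12, -0.03]}
yaw 178.65583664503228 f tool [-1.1 -0.4  2.5] m tool [-0.05 -0.12  0.03]
p [-1.256e+02  2.089e+02  1.000e-01] Meye -0.252
```

>>> servo_tool(
  series=[
    [[1,-0.1,-0.1,3,0,0,0],[1,0,0,2.5,0,0,0],[1,0,0,1.2,0,0,0],[1,0,0,0.6,0,0,0],[1,0,0,0.5,0,0,0],[1,0,0,0,0,0,0]],
  ],
)

```text
clock: 20.23
tcp_pos: [530.7, -366.2, 22.2]
ee_rot: [[-1.0, 0.024, 0.001], [0.024, 1.0, -0.0], [-0.001, -0.0, -1.0]]
ft_force: [0.3, 0.4, -2.6]
opening: 14.4
gripper_force: 44.8
```

```bash
python3 st.py
```

```text
{'clock': 20.23, 'q': [-36.82, 23.68, 105.43, -0.0, 50.85, -125.45], 'tcp_pos': [530.72, -366.16, 22.17], 'ft_force': [0.26, 0.36, -2.6], 'moment': [0.11, -0.12, -0.05]}
yaw 178.637161912117 f tool [-0.2  0.4  2.6] m tool [-0.11 -0.12  0.05]
p [-123.7  210.9   -0. ] Meye 0.047
```

>>> servo_tool(
  series=[
    [[1,0,0.1,0.15,0,0,0],[1,0,0,0.1,0,0,0],[1,0,0,0,0,0,0]],
  ],
)

```text
clock: 20.6
tcp_pos: [530.7, -365.2, 19.6]
ee_rot: [[-1.0, 0.024, 0.001], [0.024, 1.0, -0.0], [-0.001, -0.0, -1.0]]
ft_force: [-0.3, -0.4, -1.3]
opening: 13.7
gripper_force: 44.6
```

```bash
python3 st.py
```

```text
{'clock': 20.6, 'q': [-36.75, 23.81, 105.56, 0.0, 50.58, -125.38], 'tcp_pos': [530.72, -365.21, 19.64], 'ft_force': [-0.33, -0.4, -1.35], 'moment': [0.12, -0.11, -0.01]}
yaw 178.62289340041067 f tool [ 0.3 -0.4  1.3] m tool [-0.13 -0.11  0.01]
p [-123.7  209.9   -0. ] Meye 0.026
```

>>> servo_tool(
  series=[
    [[0.5,0,0,0.02,0,0,0],[0,0,0,0,0,0,0],[-0.5,0,0,0,0,0,0],[-1,0,0,0,0,0,0],[-1,0,0,0,0,0,0],[-1,0,0,0,0,0,0],[-1,0,0,-0.5,0,0,0],[-1,0,0,-2,0,0,0]],
  ],
)

```text
clock: 21.6
tcp_pos: [529.4, -364.2, 43.4]
ee_rot: [[-1.0, 0.024, -0.003], [0.024, 1.0, 0.002], [0.003, 0.002, -1.0]]
ft_force: [0.1, 0.2, 0.7]
opening: 87.7
gripper_force: 0.0
```

>>> servo_tool(
  series=[
    [[-1,0,0,-4,0,0,0],[-1,0,0,-6,0,0,0],[-1,0,0,-6,0,0,0],[-1,4,-5,0,0,0,0],[-1,4,-5,0,0,0,0],[-1,4,-5,0,0,0,0],[-1,4,-5,0,0,0,0],[-1,0,0,0,0,0,0]],
  ],
)

```text
clock: 22.6
tcp_pos: [369.8, -558.0, 205.9]
ee_rot: [[-0.999, 0.036, -0.004], [0.036, 0.999, -0.006], [0.004, -0.006, -1.0]]
ft_force: [0.2, 0.6, 0.1]
opening: 87.9
gripper_force: 0.0
```

```bash
python3 st.py;  python3 - <<'E'
from h import *
t=optics.capture('top');s=optics.capture('side')
def cr(c,x0,y0,w,h,S):
    return cv2.resize(np.ascontiguousarray(c['frame'][y0:y0+h,x0:x0+w,::-1]),(w*S,h*S),interpolation=cv2.INTER_CUBIC)
cv2.imwrite('pics/end.png',np.hstack([np.vstack([cr(t,278,148,26,20,15),cr(s,229,178,26,20,15)]),np.vstack([cr(t,315,165,65,75,6)[:, :390][:450],cr(s,262,165,65,25,6)])]))
f=t['frame'].astype(int);m=np.zeros(f.shape[:2],np.uint8);m[168:236,330:362]=f[168:236,330:362].min(2)>130
print(cv2.minAreaRect(cv2.findNonZero(m)))
E
```

```text
{'clock': 22.6, 'q': [-58.4, 15.62, 94.78, -0.42, 69.44, -146.17], 'tcp_pos': [369.75, -557.95, 205.88], 'ft_force': [0.17, 0.56, 0.12], 'moment': [0.1, -0.14, -0.04]}
yaw 177.917546310072 f tool [-0.1  0.6 -0.1] m tool [-0.11 -0.13  0.04]
p [-274.9  409.9   -3.6] Meye 0.136
((347.15185546875, 201.00660705566406), (4.1265363693237305, 56.12089157104492), 2.4895527362823486)
```

View pics/end.png

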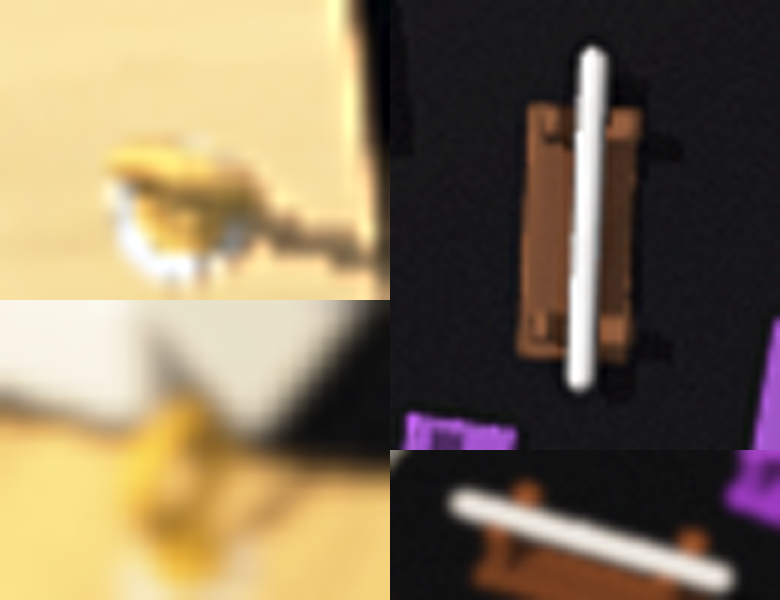

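The rod lies in its rest as before: centre (347.2,201.0), against (347.2,201.0) at the start. The ring has turned about 37° clockwise. Joint 6 is close to its limit, so I'll ease it back before handing in.

>>> servo_tool(
  series=[
    [[-1,0,0,0,0,0,0.5],[-1,0,0,0,0,0,0.5],[-1,0,0,0,0,0,0]],
  ],
)

```text
clock: 23.08
tcp_pos: [374.1, -553.3, 204.6]
ee_rot: [[-0.98, 0.2, -0.004], [0.2, 0.98, -0.003], [0.004, -0.004, -1.0]]
ft_force: [-0.0, 0.6, 0.8]
opening: 88.5
gripper_force: 0.0
```

```bash
python3 -c "
from workcell import manip
print(manip.get_state()['q'][5],manip.job_done())"
```

```text
the job is handed in; nothing more can be done
-136.24738612503072 None
```

I screwed the brass eye about 37° clockwise until the measured turning moment rose steeply to about 0.39 N m, under the 0.45 N m stripping limit, then laid the rod back in its rest and handed the job in at about 23 s; no verdict came back.

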